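# Clip a nail-colour sample plate into its display stand

### The job

The colour sample plate lies in the channel of the display stand, short of the spring clip. Press the clip's long thumb bar down with one fingertip to raise its jaw and, keeping it down, push the plate along the channel with the other fingertip, under the jaw, until it is fully home against the end stop; then let the bar up so that the jaw clamps the plate. Do not pick the plate up, and leave the bottles and everything else on the table where they are.

Things in the scene. Friction and masses are not known exactly. Their poses are not given: they have to be found in the camera images.
- stand: Display stand, fixed: black base 200 x 89 mm on a grey foot 134 mm wide (y = -67 to 67). Origin on the table under it; +x = push direction, +y = side of the thumb bar, z up. In its frame, mm: channel along x, floor z = 12, centre line y = -30, 54 wide between 3 high rails, open end x = -122. The clip's hinge rod, 9 thick, runs along x at y = 12, z = 26, ears at both ends up to z = 31.
- stop_face (a point): Foot of the end stop's face, on the channel's centre line and floor: x = 62, y = -30, z = 12 mm in the stand's frame. The stop is a bar 8 mm high across the channel.
- jaw_pad (a point): Middle of the underside of the clip's jaw pad (black, 28 mm along x, 10 mm along y), below a steel arm that reaches from the hinge over the channel at x = 30 to 58 mm, y = -42 to 12 mm in the stand's frame, top 30 mm above the table (41 mm when raised). Shut, the pad is 13.5 mm above the table, 1.5 mm over the channel floor, and blocks the plate.
- clip (a joint): The spring clip's rotation, rad: 0 shut and empty, 0.24 fully pressed (hard stop; jaw pad raised 10 mm). With the plate under the jaw the clip rests at about 0.09. The plate passes freely above 0.13. It springs shut when released; full press takes about 5 N at the middle of the bar's width.
- thumb_bar (a point): Middle of the top of the clip's thumb bar, a flat steel strip 166 mm long (x = -106 to 60 mm in the stand's frame) and 36 mm wide (y = 26 to 62 mm). Shut, it slopes up outwards and this point is 23 mm above the table; fully pressed it is level, 16 mm above the table, this point at x = -23, y = 42 mm. A fingertip can slide along it while holding it down.
- sample_plate: Colour sample plate, loose: white, 80 mm along x, 50 mm wide, 5 mm thick, 42 to 84 g, four false nails on top. At its rear end (x = -40 mm) an upturned lip 44 mm wide, 6 mm thick, stands 16 mm above the channel floor, rear face flush. Origin: centre of the underside; +x points to the stop. Starts flat in the channel, short of the jaw. Fully home its origin is 40 mm before the stop's face.

How it is judged:
By the outcome, as a careful person would: the job done as asked, in the order asked, and still so for the second after the job is handed in, with the robot touching nothing.
It also fails if it takes over 38 s, if anything falls off the work surface, if the arm or the gripper's body presses on something with over 40 N, if the wrist force passes 120 N, or if a joint passes its speed limit or range.

### The arm

A 7-joint arm with a two-finger parallel gripper is mounted at the origin on the work surface. World frame = base frame: x ahead of the robot, y to its left, z up, the work surface at z = 0. Lengths are in m, angles in degrees, forces in N, time in s.
With the tool pointing down it reaches from about 0.425 to 0.875 m from the base axis. Payload 4.7 kg.
Tool frame: the origin (TCP) lies between the finger pads; the fingertips stand env.finger_overhang ahead of it and the grasp point (between the pads) lies 5 mm behind it (env.finger_overhang is the distance from the TCP to the fingertips, in m); z points along the fingers, y is the line along which they close (so a half turn about z gives the same grasp; the last joint's range is limited). The gripper opens to 87 mm and grips with 3 to 60 N. Pads are 19 mm wide; open, the fingers measure 117 mm over their backs; the gripper's body (75 mm by 190 mm) begins 51 mm behind the grasp point.
Start: joints at [68.875, 18.392, -4.016, 83.108, 1.295, 78.541, -3.26], TCP at [0.243, -0.603, 0.237] pointing down, gripper open.
Joint ranges: [-163.93, 163.93], [-17.29, 119.83], [-79.2, 71.16], [3.27, 140.29], [-89.18, 269.18], [5.43, 117.66], [-154.24, 154.24]. Speed limits (degrees/s): [147.25, 147.25, 180, 180, 180, 180, 180].

### API

Orientations are given as [roll, pitch, yaw] about the fixed x, y, z axes, in that order (R = Rz(yaw) Ry(pitch) Rx(roll)).
In Python, from cell import telemetry, eyes, env, models gives the robot as it stands. The module is installed in compiled form; this text tells all that it offers.
- The arm moves only by the tool drive_tool, never from a script. Its arguments are lists of equal length, an entry for each row: "angular": the turn, a rotation vector about the tool's x, y, z in rad, a list of three; "delta_pos": the shift along the tool's x, y, z in cm, a list of three; "gripper": the finger opening in cm, from 0 to 8.7. A call has 1 to 20 rows; each row shifts and turns the commanded pose from where the row before left it, along the tool's axes as they then stand; what a row does not reach is not made up. A row lasts 1/10 s, in which the tool goes at most 50 mm and 8.59 degrees, less where a joint would pass 70% of its speed; a pose out of reach is approached as far as the arm can. A call with a gripper value outside its range is refused whole. The fingers move at their own pace and stop on an object; "squeeze" is the grip in N (left out, the last holds). Time passes only in rows, so rows that do not move let the fingers close. It gives the time, the measured TCP pose, the force, the opening and the grip force at its end, in the units of the state.
- telemetry.get_obs(): the state, without advancing time (a new reading comes with each control period).
- eyes.read_camera(name): name is "scene" or "top"; returns a dict with "pixels" (400x640x3 uint8, red, green, blue), "mtx" (3x3 intrinsics, pixels), "origin" and "orientation" of the camera in the world. Camera axes: x right, y down, z forward; pixel columns grow to the right and rows downward; lengths in m; the calibration is good to about 2 mm. A picture is of the moment at which its call begins. There is no depth.
- env.sign_off(): hands the job in; it is judged then, once.
Trained networks look in a picture, given as the dict that the camera call returned (one of the last four; its "shot" number tells which), for a name from the list of things; names that differ only in an ending like _2 or _b are one class to them, and where a whole thing is asked for, a point or a joint stands for the part that bears it (a point fixed in the world has none). Each returns a list of dicts, best first, with "p" (0 to 1); they miss things now and then, are a little off and sometimes report something else, mostly with a low value. They report only what shows in the picture. A call takes as long as a camera call.
- models.search_frame(picture, target): "centre" ([column, row] in pixels, amid what is visible of it).
- models.cut_out(picture, target): "pixels" (400x640 bool, what is visible of it) and "centre" ([column, row] in pixels, amid what is visible of it).
The state is a dict: "time_s": time; "qpos": joint angles; "joint_velocities": joint speeds; "effort": joint torques, N m; "tool_pos": TCP position; "tool_rot": TCP orientation; "force": force on the tool from outside, world axes, zero at the start; "wrist_torque": the same for the moment, N m; "grip_width": finger opening in m; "grasp_force": force on a finger pad.
Only numpy, scipy, OpenCV 4.12 (cv2) and the standard library are available. Lean on these libraries where they do the work, as an engineer would, in place of code of your own. Each camera call takes 0.05 s, during which the arm holds its last target. There are 200 camera calls.

## Working session

There is one attempt and no reset: what is moved stays moved. The work goes in short steps, Python scripts to look and compute and a tool call to move; the robot and the scene stay as the last step left them, time stands still between calls to the robot, and variables do not carry over. Pictures are saved under pics/ and viewed, at most 12 in all, crops included, and the job is handed in when it is done.

Besides the shell and the picture viewer there is one more tool, called after "Call:" by a JSON object that holds its "name" and its "arguments". drive_tool: Moves the arm, as the interface text tells. Its arguments: {"type":"object","properties":{"angular":{"type":"array","items":{"type":"array","items":{"type":"number"}}},"delta_pos":{"type":"array","items":{"type":"array","items":{"type":"number"}}},"gripper":{"type":"array","items":{"type":"number"}},"squeeze":{"type":"number"}},"required":["angular","delta_pos","gripper"]}

```bash
mkdir -p pics; python3 - <<'E'
from cell import telemetry, eyes, env, models
import cv2,numpy as np
o=telemetry.get_obs(); print(o, env.finger_overhang)
for n in ("scene","top"):
    p=eyes.read_camera(n); cv2.imwrite(f"pics/{n}0.png",p["pixels"][:,:,::-1])
    print(n,p["mtx"],p["origin"],p["orientation"])
    for t in ("stand","jaw_pad","thumb_bar","sample_plate","clip","stop_face"):
        try: print(t,[(np.round(d["centre"],1),round(d["p"],2)) for d in models.search_frame(p,t)][:3])
        except Exception as e: print(t,e)
E
```

```text
{'time_s': 0.0, 'qpos': array([68.87680748, 18.44024208, -4.01775085, 83.17572497,  1.29416218,
       78.54231737, -3.26166714]), 'joint_velocities': array([-0.01649164, -0.05897209, -0.00606259, -0.00837735,  0.10763024,
       -0.04501149, -0.02527836]), 'effort': array([ 3.37141892e-04, -4.91291320e+01, -4.03338745e-01, -3.12522447e+01,
       -6.38079084e-02,  4.38318180e-02,  1.92982707e-04]), 'tool_pos': array([ 0.24254563, -0.60246443,  0.2354412 ]), 'tool_rot': array([-1.79886926e+02,  4.35854240e-03,  2.19332365e+01]), 'force': array([-0.53122546,  0.26468081, -0.05393289]), 'wrist_torque': array([-0.06007034,  0.06915577,  0.02183232]), 'grasp_force': 0.0, 'grip_width': 0.08678489700630965} 0.014
scene [[363.16081987   0.         315.14342365]
 [  0.         363.16081987 202.52133587]
 [  0.           0.           1.        ]] [ 0.81452733 -0.24709307  0.58371826] [-1.45775684e+02 -5.67144403e-02  3.70360899e+01]
stand [(array([248.2, 245.6]), 0.69)]
jaw_pad [(array([262. , 235.3]), 0.68), (array([252.3, 245.6]), 0.31)]
thumb_bar [(array([259.2, 234.9]), 0.9)]
sample_plate [(array([227.6, 240.7]), 0.63)]
clip [(array([259.1, 234. ]), 0.92)]
stop_face [(array([250.3, 244.2]), 0.72), (array([228.8, 237.5]), 0.68)]
top [[415.74910118   0.         327.64656571]
 [  0.         415.74910118 197.46361775]
 [  0.           0.           1.        ]] [0.45519322 0.0260358  0.67301303] [-168.15331793    0.29024843  -98.40354696]
stand [(array([378.3, 232.8]), 0.61)]
jaw_pad [(array([365.9, 221.2]), 0.57)]
thumb_bar [(array([366.4, 218.7]), 0.63)]
sample_plate [(array([400.1, 239.6]), 0.92)]
clip [(array([365.7, 223.4]), 0.7)]
stop_face [(array([377.9, 234.9]), 0.72)]
```

View pics/scene0.png

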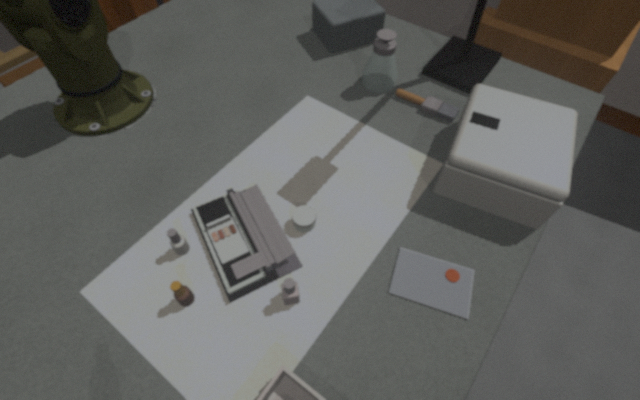

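View pics/top0.png

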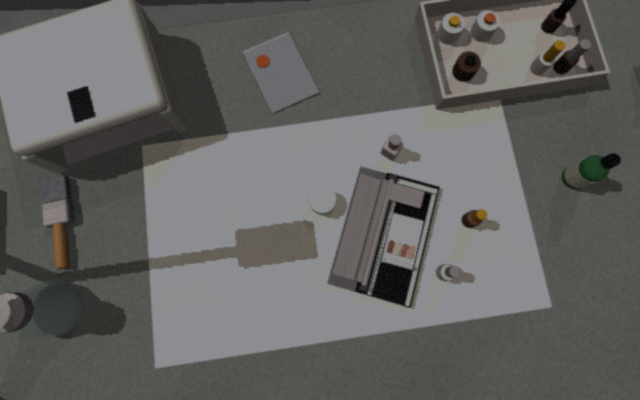

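The stand shows at about (385,235) in the top view: jaw at (408,195), plate at (403,240), thumb bar on the left, open end at the bottom. Bottles stand at (393,147), (474,217), (450,272), with a white disc at (322,200). I'll zoom in to get its corners.

```bash
python3 - <<'E'
import cv2,numpy as np
def f(n,x0,y0,w,h,s):
    a=cv2.imread(f"pics/{n}0.png")[y0:y0+h,x0:x0+w]
    a=cv2.resize(a,None,fx=s,fy=s,interpolation=cv2.INTER_CUBIC); return cv2.convertScaleAbs(a,alpha=1.4)
cv2.imwrite("pics/ctop.png",f("top",320,155,135,160,3.7)); cv2.imwrite("pics/cscene.png",f("scene",180,175,130,130,4.5))
E
```

```text
(no output)
```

View pics/ctop.png

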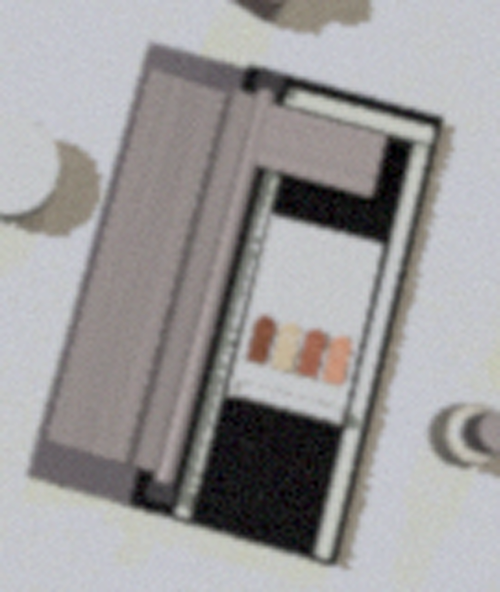

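View pics/cscene.png

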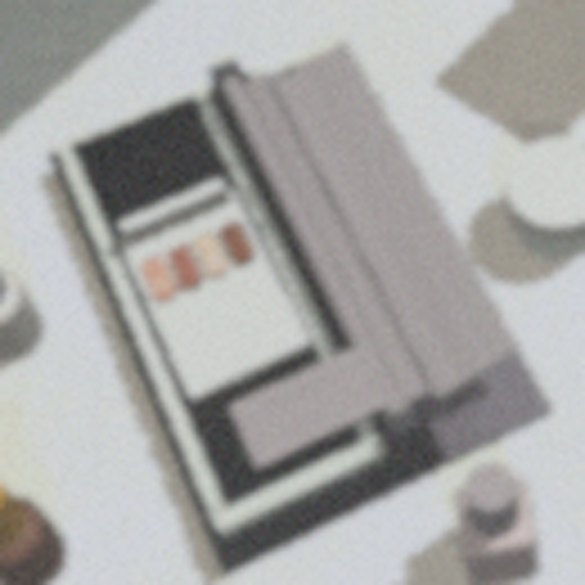

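```bash
cat > h.py <<'E'
import numpy as np
from scipy.spatial.transform import Rotation as R
from scipy.optimize import least_squares
K={"scene":(363.1608,315.1434,202.5213,[0.81452733,-0.24709307,0.58371826],[-145.775684,-0.0567144403,37.0360899]),
"top":(415.7491,327.6466,197.4636,[0.45519322,0.0260358,0.67301303],[-168.15331793,0.29024843,-98.40354696])}
def proj(n,P):
    f,cx,cy,o,r=K[n]; q=R.from_euler('xyz',r,degrees=True).inv().apply(np.atleast_2d(P)-o)
    return np.c_[f*q[:,0]/q[:,2]+cx,f*q[:,1]/q[:,2]+cy]
def w(pose,P):
    P=np.atleast_2d(P)/1000.; c,s=np.cos(pose[2]),np.sin(pose[2])
    return np.c_[pose[0]+c*P[:,0]-s*P[:,1],pose[1]+s*P[:,0]+c*P[:,1],P[:,2]]
E
cat > fit.py <<'E'
from h import *
T=[((78,-67,12),442,120),((-122,-67,12),338,566),((60,63,28),157,68),((-106,63,28),48,438),((58,-42,30),388,137),((30,-42,30),375,197)]
S=[((58,-42,30),258,472),((30,-42,30),228,405),((60,63,28),518,350),((-106,63,28),345,42)]
Tm=np.array([t[0] for t in T]);Tp=np.array([(320+a/3.7,155+b/3.7) for _,a,b in T])
Sm=np.array([t[0] for t in S]);Sp=np.array([(180+a/4.5,175+b/4.5) for _,a,b in S])
g=lambda p:np.r_[(proj("top",w(p,Tm))-Tp).ravel(),(proj("scene",w(p,Sm))-Sp).ravel()]
best=min((least_squares(g,[.5,-.1,y],loss='soft_l1') for y in (0,1.5,3,-1.5)),key=lambda r:r.cost)
p=best.x; print(p,np.degrees(p[2])); print(g(p).reshape(-1,2).round(1))
# plate x and
def xs(n,u,v,y,z):
    return least_squares(lambda a:(proj(n,w(p,[a[0],a[1],z]))-[u,v]).ravel(),[0,y]).x.round(1)
for a,b,z in((272,213,17),(383,240,17),(228,395,28),(350,425,28)): print("plate",xs("top",320+a/3.7,155+b/3.7,-30,z))
for a,b,z in((192,400,17),(312,342,17),(120,218,28),(220,180,28)): print("plateS",xs("scene",180+a/4.5,175+b/4.5,-30,z))
E
python3 fit.py
```

```text
[ 0.5409513  -0.0813523  -0.42768647] -24.504629586877677
[[ 0.4 -1. ]
 [-0.7  0.1]
 [-1.7 -0.6]
 [-0.7  0.5]
 [-0.3 -0.7]
 [-1.  -0.2]
 [-1.9 -0.1]
 [-1.5  0.6]
 [-0.8  0.4]
 [-1.1 -0.1]]
plate [14.1 -4.5]
plate [ 15.9 -53.3]
plate [-67.4  -4.7]
plate [-65.4 -56.2]
plateS [ 15.  -50.6]
plateS [14.  -1.6]
plateS [-66.7 -48. ]
plateS [-64.6  -6.9]
```

```bash
python3 - <<'E'
from h import *
p=[0.5409513,-0.0813523,-0.42768647]
def tab(n,u,v,z):
    f,cx,cy,o,r=K[n]; d=R.from_euler('xyz',r,degrees=True).apply([(u-cx)/f,(v-cy)/f,1]); return (np.array(o)+d*(z-o[2])/d[2])[:2].round(3)
for nm,u,v,z in(("jar",5,315,.05),("green",60,308,.0),("box",165,100,0.1),("boxnear",30,160,.1),("disc",322,200,0.02),("bA",393,155,0),("bB",470,220,0),("bC",445,272,0),("tray",430,100,.03),("gbottle",575,178,0)): print(nm,tab("top",u,v,z))
for nm,u,v in(("lampbase",460,65),("bottle",380,85),("bA base",290,298),("bB base",182,297),("bC base",178,248),("boxgrey",348,40)): print(nm,tab("scene",u,v,0))
print("bottle top heights test: bA top", proj("scene",[[*tab("scene",290,298,0),h] for h in(.02,.04,.06)]))
for q in((-81,6,31),(-27.5,6,31)): print(w(p,q))
yaw=p[2]; cur=np.array([.24254563,-.60246443,.2354412])
d=w(p,(-81,6,31))[0]-cur; Rt=R.from_euler('xyz',[180,0,np.degrees(yaw)],degrees=True)
print("tool delta cm",Rt.inv().apply(d)*100,"turn",np.radians(21.933+24.505), "res tilt .113")
E
```

```text
jar [0.481 0.499]
green [0.482 0.451]
box [0.756 0.229]
boxnear [0.692 0.427]
disc [0.588 0.019]
bA [ 0.652 -0.111]
bB [ 0.524 -0.216]
bC [ 0.448 -0.158]
tray [ 0.728 -0.183]
gbottle [ 0.567 -0.403]
lampbase [0.616 0.647]
bottle [0.491 0.451]
bA base [ 0.657 -0.107]
bB base [ 0.514 -0.213]
bC base [ 0.439 -0.156]
boxgrey [0.318 0.564]
bottle top heights test: bA top [[288.99796243 293.64202854]
 [288.24650326 289.08521207]
 [287.44979501 284.2540071 ]]
[[ 0.46973575 -0.04229663  0.031     ]]
[[ 0.51841689 -0.06448665  0.031     ]]
tool delta cm [ -2.56123918 -60.39431485  20.44412   ] turn 0.8104959980411268 res tilt .113
```

Call:
{"name": "drive_tool", "arguments": {"angular": [[0, 0, 0.135], [0, 0, 0.135], [0, 0, 0.135], [0, 0, 0.135], [0, 0, 0.135], [0, 0, 0.135], [0, 0, 0], [0, 0, 0], [0, 0, 0], [0, 0, 0], [0, 0, 0], [0, 0, 0], [0, 0, 0], [0, 0, 0], [0, 0, 0], [0, 0, 0], [0, 0, 0], [0, 0, 0], [0, 0, 0], [0, 0, 0]], "delta_pos": [[0, 0, 0], [0, 0, 0], [0, 0, 0], [0, 0, 0], [0, 0, 0], [0, 0, 0], [-0.2, -3.0, 0], [-0.2, -4.5, 0], [-0.2, -4.5, 0], [-0.2, -4.5, 0], [-0.2, -4.5, 0], [-0.2, -4.5, 0], [-0.2, -4.5, 1], [-0.2, -4.5, 1], [-0.2, -4.5, 1], [-0.2, -4.5, 2], [-0.2, -4.5, 2], [-0.2, -4.5, 2], [-0.2, -4, 2], [0, -3, 1]], "gripper": [6, 6, 6, 6, 6, 6, 6, 6, 6, 6, 6, 6, 6, 6, 6, 6, 6, 6, 6, 6]}}

```text
time_s: 2.7
tool_pos: [0.4653, -0.0477, 0.1153]
tool_rot: [-180.0, 0.1, -24.3]
force: [0.3, -0.0, -0.2]
grip_width: 0.06
grasp_force: 0.0
```

Call:
{"name": "drive_tool", "arguments": {"angular": [[0, 0, 0], [0, 0, 0]], "delta_pos": [[0, 0, 0], [0, 0, 0]], "gripper": [6, 6]}}

```text
time_s: 2.9
tool_pos: [0.4656, -0.0504, 0.1165]
tool_rot: [180.0, 0.0, -24.4]
force: [-1.0, 0.4, 0.1]
grip_width: 0.06
grasp_force: 0.0
```

```bash
cat > chk.py <<'E'
import sys
from h import *
from cell import telemetry
p=[0.5409513,-0.0813523,-0.42768647]
def st():
    o=telemetry.get_obs(); t=o["tool_pos"]; c,s=np.cos(p[2]),np.sin(p[2]); d=t-[p[0],p[1],0]
    fr=o["force"]
    print("t",o["time_s"],"rot",o["tool_rot"].round(2),"stand mm",round(1e3*(c*d[0]+s*d[1]),1),round(1e3*(-s*d[0]+c*d[1]),1),"tip z",round(1e3*t[2]-14,1),"F stand",(c*fr[0]+s*fr[1]).round(2),(-s*fr[0]+c*fr[1]).round(2),fr[2].round(2),"w",o["grip_width"])
st()
E
python3 chk.py; python3 - <<'E'
from cell import eyes
import cv2
a=eyes.read_camera("scene")["pixels"][:,:,::-1]; b=eyes.read_camera("top")["pixels"][:,:,::-1]
a=cv2.resize(a[120:320,140:340],None,fx=2,fy=2); b=cv2.resize(b[120:320,280:480],None,fx=2,fy=2)
cv2.imwrite("pics/a1.png",cv2.convertScaleAbs(cv2.hconcat([a,b]),alpha=1.3))
E
```

```text
t 2.9 rot [ 1.7997e+02  2.0000e-02 -2.4380e+01] stand mm -81.4 -3.1 tip z 102.5 F stand -1.08 -0.1 0.11 w 0.059950014317385406
```

View pics/a1.png

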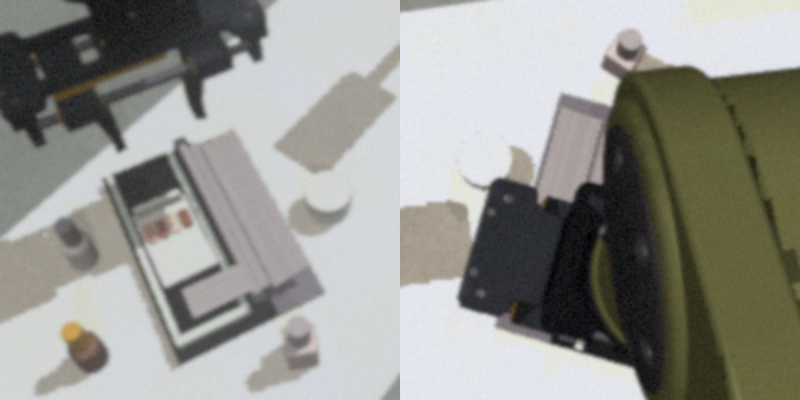

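The scene view shows both fingertips behind the plate, at (120,148) on the channel side and (200,115) on the bar side. The bottles are clear. Next I shift sideways and descend.

Call:
{"name": "drive_tool", "arguments": {"angular": [[0, 0, 0], [0, 0, 0], [0, 0, 0], [0, 0, 0], [0, 0, 0], [0, 0, 0], [0, 0, 0], [0, 0, 0]], "delta_pos": [[0, -0.7, 0], [0, -0.7, 0], [0, 0, 1.5], [0, 0, 2], [0, 0, 2], [0, 0, 1.2], [0, 0, 0], [0, 0, 0]], "gripper": [6, 6, 6, 6, 6, 6, 6, 6]}}

```text
time_s: 3.8
tool_pos: [0.4718, -0.0379, 0.05]
tool_rot: [-180.0, -0.0, -24.5]
force: [-0.1, -0.1, -0.1]
grip_width: 0.06
grasp_force: 0.0
```

```bash
python3 chk.py; python3 - <<'E'
from cell import eyes
import cv2
a=eyes.read_camera("scene")["pixels"][:,:,::-1]
cv2.imwrite("pics/a2.png",cv2.convertScaleAbs(cv2.resize(a[150:310,150:320],None,fx=3.5,fy=3.5,interpolation=cv2.INTER_CUBIC),alpha=1.5))
E
```

```text
t 3.8 rot [-1.7998e+02 -2.0000e-02 -2.4480e+01] stand mm -80.9 10.9 tip z 36.0 F stand -0.03 -0.09 -0.12 w 0.05995419333834493
```

View pics/a2.png

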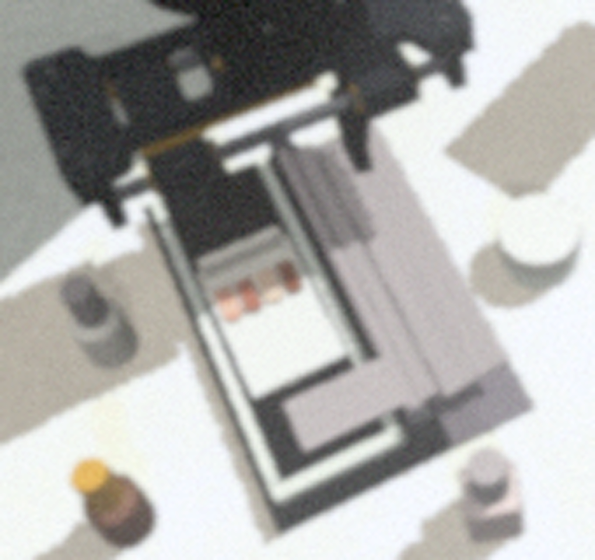

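Bar-side fingertip is above the thumb bar at (360,165) and the other is in the channel behind the lip at about (190,230). The bottle at (100,320) is clear. Now I press.

Call:
{"name": "drive_tool", "arguments": {"angular": [[0, 0, 0], [0, 0, 0], [0, 0, 0], [0, 0, 0], [0, 0, 0]], "delta_pos": [[0, 0, 0.5], [0, 0, 0.4], [0, 0, 0.3], [0, 0, 0.3], [0, 0, 0]], "gripper": [6, 6, 6, 6, 6]}}

```text
time_s: 4.35
tool_pos: [0.4714, -0.0383, 0.0344]
tool_rot: [180.0, -0.0, -24.5]
force: [-0.9, -1.0, 2.5]
grip_width: 0.0606
grasp_force: 1.6
```

Call:
{"name": "drive_tool", "arguments": {"angular": [[0, 0, 0], [0, 0, 0], [0, 0, 0]], "delta_pos": [[0, 0, 0.2], [0, 0, 0.2], [0, 0, 0]], "gripper": [6, 6, 6]}}

```text
time_s: 4.65
tool_pos: [0.4712, -0.039, 0.0306]
tool_rot: [179.9, -0.0, -24.5]
force: [-2.1, -3.2, 6.7]
grip_width: 0.0597
grasp_force: 3.2
```

```bash
python3 chk.py
```

```text
t 4.65 rot [179.91  -0.   -24.51] stand mm -81.0 9.6 tip z 16.6 F stand -0.56 -3.81 6.73 w 0.05969745038224429
```

Call:
{"name": "drive_tool", "arguments": {"angular": [[0, 0, 0], [0, 0, 0], [0, 0, 0], [0, 0, 0], [0, 0, 0], [0, 0, 0]], "delta_pos": [[0.2, 0, 0], [0.3, 0, 0], [0.3, 0, 0], [0.3, 0, 0], [0.3, 0, 0], [0, 0, 0]], "gripper": [6, 6, 6, 6, 6, 6]}}

```text
time_s: 5.25
tool_pos: [0.4834, -0.0426, 0.0304]
tool_rot: [-180.0, 0.1, -24.4]
force: [-3.2, 1.9, 4.7]
grip_width: 0.0602
grasp_force: 2.6
```

```bash
python3 chk.py; python3 - <<'E'
from cell import eyes
import cv2
a=eyes.read_camera("scene")["pixels"][:,:,::-1]
cv2.imwrite("pics/a3.png",cv2.convertScaleAbs(cv2.resize(a[170:310,170:310],None,fx=4.2,fy=4.2,interpolation=cv2.INTER_CUBIC),alpha=1.5))
E
```

```text
t 5.25 rot [-1.7998e+02  1.4000e-01 -2.4440e+01] stand mm -68.4 11.4 tip z 16.4 F stand -3.68 0.45 4.7 w 0.06020370786329285
```

View pics/a3.png

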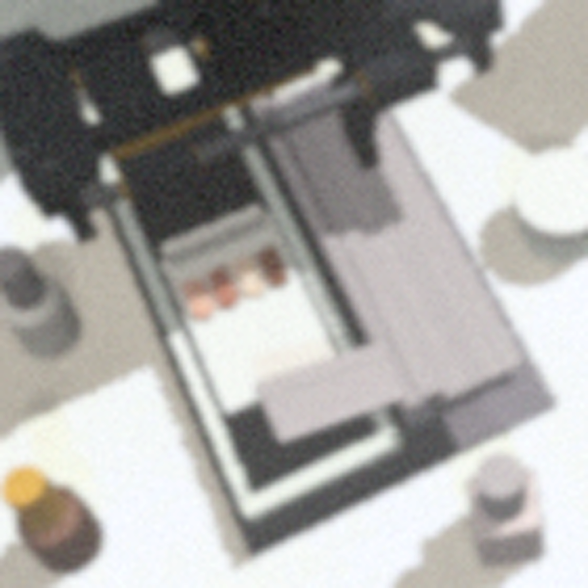

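The plate's front corner has advanced to (232,415) in the crop and the jaw arm is raised, so I keep pushing.

Call:
{"name": "drive_tool", "arguments": {"angular": [[0, 0, 0], [0, 0, 0], [0, 0, 0], [0, 0, 0], [0, 0, 0], [0, 0, 0], [0, 0, 0], [0, 0, 0], [0, 0, 0], [0, 0, 0], [0, 0, 0], [0, 0, 0]], "delta_pos": [[0.3, 0, 0], [0.3, 0, 0], [0.3, 0, 0], [0.3, 0, 0], [0.3, 0, 0], [0.3, 0, 0], [0.3, 0, 0], [0.3, 0, 0], [0.3, 0, 0], [0.3, 0, 0], [0.2, 0, 0], [0, 0, 0]], "gripper": [6, 6, 6, 6, 6, 6, 6, 6, 6, 6, 6, 6]}}

```text
time_s: 6.5
tool_pos: [0.5123, -0.0555, 0.0303]
tool_rot: [-180.0, 0.2, -24.4]
force: [-4.4, 1.8, 4.9]
grip_width: 0.06
grasp_force: 3.0
```

```bash
python3 chk.py; python3 - <<'E'
from cell import eyes
import cv2
a=eyes.read_camera("scene")["pixels"][:,:,::-1]
cv2.imwrite("pics/a4.png",cv2.convertScaleAbs(cv2.resize(a[170:310,170:310],None,fx=4.2,fy=4.2,interpolation=cv2.INTER_CUBIC),alpha=1.5))
E
```

```text
t 6.5 rot [-1.7998e+02  1.7000e-01 -2.4430e+01] stand mm -36.7 11.6 tip z 16.3 F stand -4.75 -0.22 4.93 w 0.05998072144955425
```

View pics/a4.png

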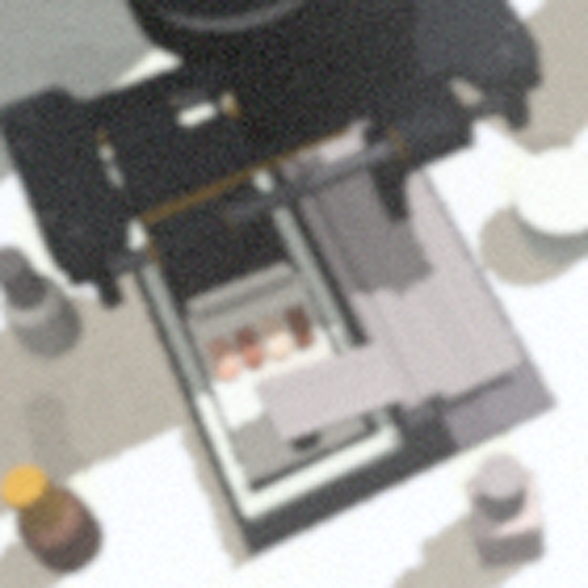

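The plate has passed under the jaw: its front edge at (245,485) is about 9 mm short of the stop. Small steps from here, watching the force.

Call:
{"name": "drive_tool", "arguments": {"angular": [[0, 0, 0], [0, 0, 0], [0, 0, 0], [0, 0, 0], [0, 0, 0]], "delta_pos": [[0.2, 0, 0], [0.2, 0, 0], [0.1, 0, 0], [0.1, 0, 0], [0, 0, 0]], "gripper": [6, 6, 6, 6, 6]}}

```text
time_s: 7.05
tool_pos: [0.5172, -0.0578, 0.0303]
tool_rot: [-180.0, 0.2, -24.4]
force: [-5.2, 1.8, 7.0]
grip_width: 0.06
grasp_force: 4.0
```

Call:
{"name": "drive_tool", "arguments": {"angular": [[0, 0, 0], [0, 0, 0]], "delta_pos": [[0.1, 0, 0], [0, 0, 0]], "gripper": [6, 6]}}

```text
time_s: 7.25
tool_pos: [0.5173, -0.0578, 0.0303]
tool_rot: [180.0, 0.3, -24.4]
force: [-7.2, 3.2, 9.5]
grip_width: 0.0599
grasp_force: 5.3
```

Call:
{"name": "drive_tool", "arguments": {"angular": [[0, 0, 0], [0, 0, 0]], "delta_pos": [[0.1, 0, 0], [0, 0, 0]], "gripper": [6, 6]}}

```text
time_s: 7.45
tool_pos: [0.5174, -0.0578, 0.0302]
tool_rot: [180.0, 0.4, -24.4]
force: [-10.0, 4.5, 11.7]
grip_width: 0.0602
grasp_force: 6.6
```

```bash
python3 chk.py
```

```text
t 7.45 rot [179.96   0.44 -24.41] stand mm -31.2 11.6 tip z 16.2 F stand -10.93 -0.09 11.71 w 0.06018870138553337
```

```bash
python3 - <<'E'
from cell import eyes
import cv2,numpy as np
a=np.mean([eyes.read_camera("scene")["pixels"][:,:,::-1].astype(float) for _ in range(3)],0).astype(np.uint8)
cv2.imwrite("pics/full5.png",a)
a=cv2.convertScaleAbs(a,alpha=1.5)
cv2.imwrite("pics/a5.png",cv2.resize(a[225:300,205:285],None,fx=8,fy=8,interpolation=cv2.INTER_CUBIC))
E
```

```text
(no output)
```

View pics/a5.png

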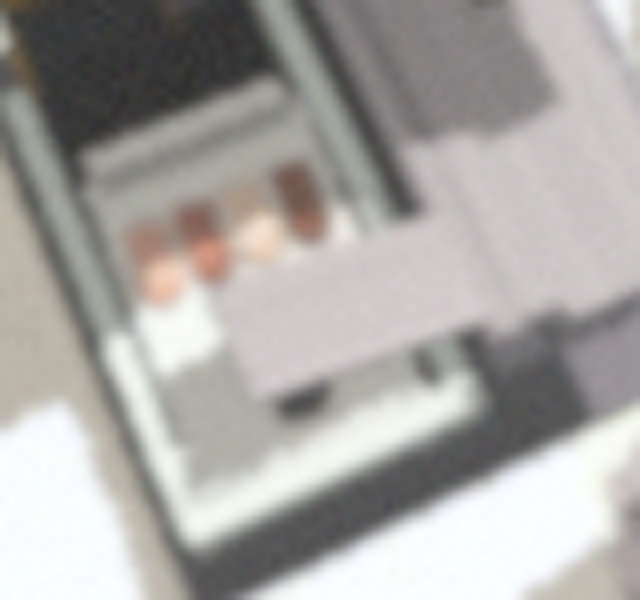

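There is no dark gap between the plate front (205,470) and the stop, and the force rise confirms contact, so the plate is home. I back off slightly, still pressing, then let the bar up.

Call:
{"name": "drive_tool", "arguments": {"angular": [[0, 0, 0], [0, 0, 0], [0, 0, 0], [0, 0, 0], [0, 0, 0]], "delta_pos": [[-0.1, 0, 0], [-0.1, 0, 0], [-0.2, 0, 0], [-0.2, 0, 0], [0, 0, 0]], "gripper": [6, 6, 6, 6, 6]}}

```text
time_s: 8.1
tool_pos: [0.5168, -0.0574, 0.0313]
tool_rot: [-179.9, -0.2, -24.5]
force: [2.5, -0.1, 2.9]
grip_width: 0.06
grasp_force: 1.9
```

```bash
python3 chk.py
```

```text
t 8.1 rot [-179.9    -0.18  -24.48] stand mm -31.9 11.8 tip z 17.3 F stand 2.35 0.94 2.95 w 0.06002775124389395
```

Call:
{"name": "drive_tool", "arguments": {"angular": [[0, 0, 0], [0, 0, 0], [0, 0, 0], [0, 0, 0], [0, 0, 0], [0, 0, 0], [0, 0, 0], [0, 0, 0], [0, 0, 0], [0, 0, 0], [0, 0, 0]], "delta_pos": [[0, 0, -0.15], [0, 0, -0.15], [0, 0, -0.15], [0, 0, -0.15], [0, 0, -0.2], [0, 0, -0.3], [0, 0, -1], [0, 0, -2], [0, 0, -2], [0, 0, -2], [0, 0, 0]], "gripper": [6, 6, 6, 6, 6, 6, 6, 6, 6, 6, 6]}}

```text
time_s: 9.2
tool_pos: [0.5172, -0.058, 0.1149]
tool_rot: [-179.9, -0.3, -24.5]
force: [0.3, -1.0, 0.1]
grip_width: 0.0603
grasp_force: 0.0
```

Call:
{"name": "drive_tool", "arguments": {"angular": [[0, 0, 0], [0, 0, 0], [0, 0, 0], [0, 0, 0], [0, 0, 0], [0, 0, 0], [0, 0, 0], [0, 0, 0]], "delta_pos": [[0, 0, -2.5], [0, 0, -2.5], [0, 0, -2.5], [0, 0, -2.5], [0, 3, 0], [0, 3, 0], [0, 2, 0], [0, 0, 0]], "gripper": [6, 6, 6, 6, 6, 6, 6, 6]}}

```text
time_s: 10.0
tool_pos: [0.4802, -0.1339, 0.2109]
tool_rot: [179.9, 0.1, -24.8]
force: [0.3, -0.4, -0.4]
grip_width: 0.0604
grasp_force: 0.0
```

```bash
python3 chk.py; python3 - <<'E'
from cell import eyes
import cv2,numpy as np
a=np.mean([eyes.read_camera("scene")["pixels"][:,:,::-1].astype(float) for _ in range(3)],0).astype(np.uint8)
cv2.imwrite("pics/full6.png",a)
a=cv2.convertScaleAbs(a,alpha=1.5)
cv2.imwrite("pics/a6.png",cv2.resize(a[170:310,160:320],None,fx=4.2,fy=4.2,interpolation=cv2.INTER_CUBIC))
E
```

```text
t 10.0 rot [ 1.7989e+02  7.0000e-02 -2.4800e+01] stand mm -33.5 -73.0 tip z 196.9 F stand 0.46 -0.26 -0.42 w 0.060359424519429834
```

View pics/a6.png

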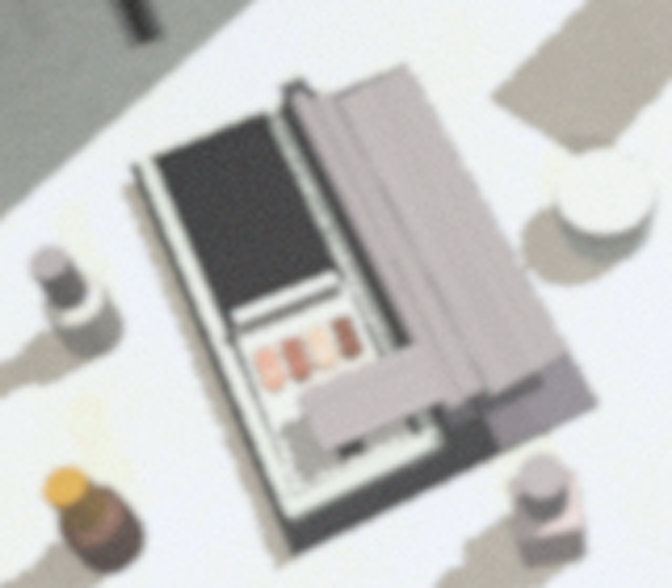

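```bash
cat >> fit.py <<'E'
print("now")
for u,v,z in((235,318,28),(333,275,28),(300,488,17),(445,425,17)): print(xs("scene",160+u/4.2,170+v/4.2,-30,z))
a=__import__("cv2").imread("pics/full6.png").mean(2)
for y in(-48,-50):
    X=np.arange(40,80,1.5); uv=proj("scene",w(p,np.c_[X,0*X+y,0*X+17])); 
    print([(x,int(__import__("cv2").getRectSubPix(a.astype(np.float32),(1,1),tuple(map(float,q)))[0,0])) for x,q in zip(X,uv)])
E
python3 fit.py | sed -n '/now/,$p'
```

```text
now
[-16.6 -48.7]
[-16.2  -6.1]
[ 59.2 -51.9]
[62.   8.3]
[(np.float64(40.0), 115), (np.float64(41.5), 113), (np.float64(43.0), 113), (np.float64(44.5), 114), (np.float64(46.0), 114), (np.float64(47.5), 112), (np.float64(49.0), 111), (np.float64(50.5), 111), (np.float64(52.0), 112), (np.float64(53.5), 114), (np.float64(55.0), 116), (np.float64(56.5), 122), (np.float64(58.0), 131), (np.float64(59.5), 139), (np.float64(61.0), 149), (np.float64(62.5), 154), (np.float64(64.0), 153), (np.float64(65.5), 147), (np.float64(67.0), 131), (np.float64(68.5), 104), (np.float64(70.0), 79), (np.float64(71.5), 64), (np.float64(73.0), 56), (np.float64(74.5), 54), (np.float64(76.0), 56), (np.float64(77.5), 54), (np.float64(79.0), 56)]
[(np.float64(40.0), 129), (np.float64(41.5), 128), (np.float64(43.0), 129), (np.float64(44.5), 128), (np.float64(46.0), 124), (np.float64(47.5), 121), (np.float64(49.0), 119), (np.float64(50.5), 119), (np.float64(52.0), 123), (np.float64(53.5), 126), (np.float64(55.0), 128), (np.float64(56.5), 132), (np.float64(58.0), 140), (np.float64(59.5), 143), (np.float64(61.0), 148), (np.float64(62.5), 153), (np.float64(64.0), 154), (np.float64(65.5), 149), (np.float64(67.0), 130), (np.float64(68.5), 105), (np.float64(70.0), 80), (np.float64(71.5), 63), (np.float64(73.0), 57), (np.float64(74.5), 56), (np.float64(76.0), 56), (np.float64(77.5), 55), (np.float64(79.0), 53)]
```

```bash
python3 -c "
import cv2
a=cv2.convertScaleAbs(cv2.imread('pics/full6.png'),alpha=1.6)
cv2.imwrite('pics/a7.png',cv2.resize(a[235:300,210:275],None,fx=9,fy=9,interpolation=cv2.INTER_CUBIC))"
```

```text
(no output)
```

View pics/a7.png

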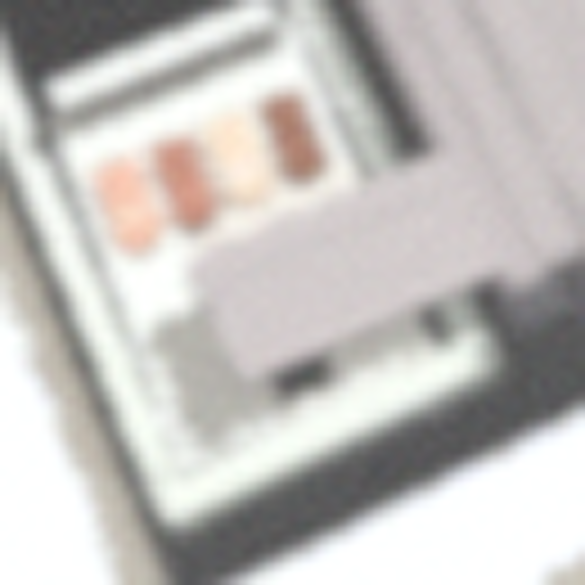

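The plate front meets the stop with no gap. The lip's rear face is at x ≈ -17 mm (home is -18), the jaw is down on the plate and the robot is clear.

```bash
python3 -c "
from cell import env
print(env.sign_off())"
```

```text
the job is handed in; nothing more can be done
None
```

The job is handed in: the plate is home against the end stop with the jaw clamped on it, the robot is clear, the bottles near the stand look undisturbed, and it took about 10 s; no verdict came back.

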